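# Tighten a hose union by hand, then with its spanner

### The arm

A 6-joint arm with a two-finger parallel gripper is mounted at the origin on a cart in front of the work surface, level with it; the furniture and walls round the work are solid. World frame = base frame: x ahead of the robot, y to its left, z up, the work surface at z = 0. Lengths are in m, angles in rad, forces in N, time in s.
With the tool pointing down it reaches from about 0.3 to 0.775 m from the base axis. Payload 14.6 kg.
Tool frame: the origin (TCP) lies on the mounting face of the last link; the fingertips stand 173 mm ahead of it and the grasp point (between the pads) lies 155 mm ahead of it; z points along the fingers, y is the line along which they close (so a half turn about z gives the same grasp; the last joint's range is limited). The gripper opens to 85 mm and grips with 20 to 120 N. Pads are 22 mm wide; open, the fingers measure 114 mm over their backs; the gripper's body (76 mm by 85 mm) begins 54 mm behind the grasp point. The pads swing forward as they close: fully open they stand 13 mm farther back than shut.
Start: joints at [-1.332, 0.3, 1.521, -0, 1.321, -0.067], TCP at [0.166, -0.524, 0.405] pointing down, gripper open.
Joint ranges: [-3.03, 3.03], [-0.79, 2.21], [0.23, 2.52], [-1.04, 4.18], [0, 3.07], [-2.55, 2.55]. Speed limits (rad/s): [2.22, 2.22, 2.57, 3.14, 3.14, 3.14].

### API

Orientations are given as a rotation vector (axis times angle).
In Python, from workcell import robot gives the robot as it stands. The module is installed in compiled form; this text tells all that it offers.
- The arm moves only by the tool apply_moves, never from a script. Its argument "commands" is a list of rows, each an object with "dp": the shift along the tool's x, y, z in m, a list of three; "dr": the turn, a rotation vector about the tool's x, y, z in degrees, a list of three; "jaw": the opening, from -1 (shut) to 1 (fully open). A call has 1 to 12 rows; each row shifts and turns the commanded pose from where the row before left it, along the tool's axes as they then stand; what a row does not reach is not made up. A row lasts 1/8 s, in which the tool goes at most 62.5 mm and 10.7 degrees, less where a joint would pass 70% of its speed; a pose out of reach is approached as far as the arm can. A call with a gripper value outside its range is refused whole. The fingers move at their own pace and stop on an object; the grip force is fixed at half the most. Time passes only in rows, so rows that do not move let the fingers close. It gives the time, the measured TCP pose, the force, the opening and the grip force at its end, in the units of the state.
- robot.state(): the state, without advancing time (a new reading comes with each control period).
- robot.camera(name): name is "scene" or "top"; returns a dict with "image" (384x512x3 uint8, red, green, blue), "range_z" (384x512 float32, m along the optical axis (not along the pixel's ray), 0 where there is no reading), "camera_matrix" (3x3 intrinsics, pixels), "origin" and "orientation" of the camera in the world. Camera axes: x right, y down, z forward; pixel columns grow to the right and rows downward; lengths in m; the calibration is good to about 2 mm. A picture is of the moment at which its call begins.
- robot.hand_in(): hands the job in; it is judged then, once.
The state is a dict: "t": time; "q": joint angles; "qd": joint speeds; "joint_torque": joint torques, N m; "eef_pos": TCP position; "tool_rot": TCP orientation; "ft_force": force on the tool from outside, world axes, zero at the start; "wrist_torque": the same for the moment, N m; "width": finger opening in m; "grasp_force": force on a finger pad.
Only numpy, scipy, OpenCV 4.12 (cv2) and the standard library are available. Lean on these libraries where they do the work, as an engineer would, in place of code of your own. Each camera call takes 0.05 s, during which the arm holds its last target. There are 200 camera calls.

### The job

One of the two hose unions on the bench, the one with the hexagonal coupling nut and a spanner sitting on its lock nut, has worked loose. First turn its hexagonal coupling nut clockwise by hand until it is fully home, then swing the spanner clockwise until it is fully home too. Do not loosen the round knurled nut of the other union.

Things in the scene. Friction and masses are not known exactly. Their poses are not given: they have to be found in the camera images.
- union: Loose hose union: fixed foot plate 100 x 100 x 10 mm with an upright steel stem. Origin: centre of the plate's underside, on the worktop; z runs up the stem, the turning axis of both nuts. Brass lock nut with a flat ring spanner low down, hexagonal brass coupling nut above; hose tail on top up to z = 132 mm. Two thin dark stop pins on the plate, below the hexagonal nut.
- nut (a joint): Turn of the hexagonal coupling nut, rad, growing CLOCKWISE from above; starts at 0 to 0.3; 1.05 = home (hard stop: its lug meets the tall pin). 36 mm across flats, z 86 to 116 mm, flange 45 mm wide below. Normals of its flats, in the union's frame: angles -value + k x 60 degrees, counter-clockwise from +x. Drags 0.15 N m, stays where left.
- spanner (a joint): Turn of the captive spanner about the stem, rad, growing CLOCKWISE from above; starts at 0 to 0.15; 0.65 = home (hard stop: handle meets the short pin, 42 mm out). Handle 14 mm wide, z 34 to 42 mm, straight to 145 mm from the axis; in the union's frame it points at pi + 0.325 - value (counter-clockwise from +x), towards the robot. Drags 0.35 N m, stays.
- round_nut (a joint): Turn of the ROUND knurled brass coupling nut (50 mm across, z 86 to 106 mm) on the neighbouring union, which has the same foot and stem but no spanner. 0 is tight, as it starts; grows as it is loosened (counter-clockwise from above). Right of both unions a tall instrument (0.42 m) stands within x > 0.57 m, y < 0.08 m: pass in front of it.

How it is judged:
By the outcome, as a careful person would: the job done as asked, in the order asked, and still so for the second after the job is handed in, with the robot touching nothing.
It also fails if it takes over 45 s, if anything falls off the work surface, if the arm or the gripper's body presses on something with over 40 N, if the wrist force passes 120 N, or if a joint passes its speed limit or range.

## Working session

There is one attempt and no reset: what is moved stays moved. The work goes in short steps, Python scripts to look and compute and a tool call to move; the robot and the scene stay as the last step left them, time stands still between calls to the robot, and variables do not carry over. Pictures are saved under pics/ and viewed, at most 10 in all, crops included, and the job is handed in when it is done.

Besides the shell and the picture viewer there is one more tool, called after ">>>" by a JSON object that holds its "op" and its "data", one argument or row to a line. apply_moves: Moves the arm, as the interface text tells. Its arguments: {"type":"object","properties":{"commands":{"type":"array"}},"required":["commands"]}

```bash
mkdir -p pics; python3 - <<'E'
from workcell import robot
import cv2,numpy as np
s=robot.state();print({k:np.round(v,3) for k,v in s.items()})
for n in ("scene","top"):
    c=robot.camera(n);np.savez(n+"0.npz",**c)
    cv2.imwrite(f"pics/{n}0.png",c["image"][:,:,::-1]);print(n,c["camera_matrix"],c["origin"],c["orientation"])
E
```

```text
{'t': np.float64(0.0), 'q': array([-1.332,  0.3  ,  1.522,  0.   ,  1.321, -0.067]), 'qd': array([ 0.003,  0.002,  0.   , -0.   ,  0.   , -0.   ]), 'joint_torque': array([-1.000e-03, -5.435e+01, -3.618e+01, -0.000e+00,  4.000e-03,
        0.000e+00]), 'eef_pos': array([ 0.166, -0.524,  0.404]), 'tool_rot': array([-3.104, -0.478,  0.   ]), 'ft_force': array([-0.31 , -0.291, -0.522]), 'wrist_torque': array([ 0.035, -0.04 , -0.001]), 'grasp_force': np.float64(0.0), 'width': np.float64(0.085)}
scene [[477.6102548    0.         258.59489144]
 [  0.         477.6102548  190.45231643]
 [  0.           0.           1.        ]] [-0.07244008  0.69262351  0.37990428] [-1.08042543  2.00848355 -1.28404216]
top [[450.39582502   0.         251.5018129 ]
 [  0.         450.39582502 186.01986087]
 [  0.           0.           1.        ]] [0.4292208  0.29331473 0.85852981] [-2.16335232  2.1247779  -0.18863582]
```

View pics/scene0.png

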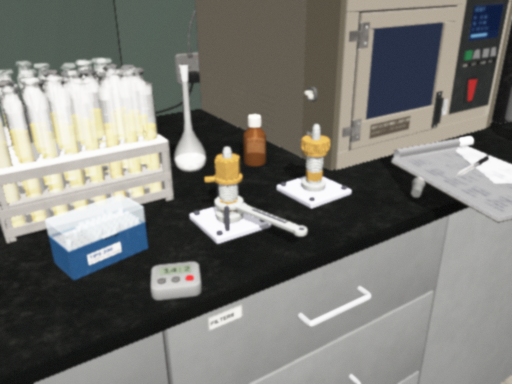

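View pics/top0.png

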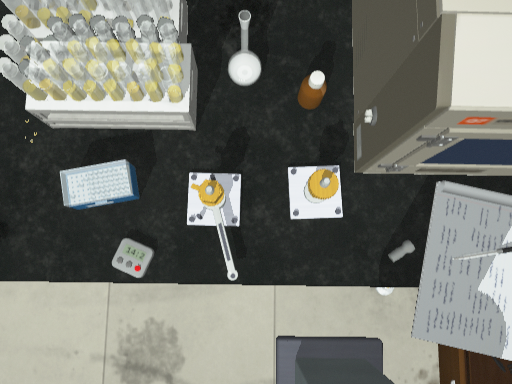

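The scene view shows the loose union at about (230,200), with its spanner pointing to (300,230), and the round one at (315,170). In the top view they are at (214,199) and (316,192), with the spanner end at (232,275).

```bash
cat > h.py <<'E'
import cv2,numpy as np
from scipy.spatial.transform import Rotation as R
def ray(c,uv,z):
    K=c["camera_matrix"];uv=np.atleast_2d(uv).astype(float)
    d=np.c_[(uv[:,0]-K[0,2])/K[0,0],(uv[:,1]-K[1,2])/K[1,1],np.ones(len(uv))]
    d=d@R.from_rotvec(c["orientation"]).as_matrix().T
    return c["origin"]+d*((z-c["origin"][2])/d[:,2])[:,None]
def cloud(c):
    K=c["camera_matrix"];Z=c["range_z"];v,u=np.indices(Z.shape)
    P=np.stack([(u-K[0,2])/K[0,0]*Z,(v-K[1,2])/K[1,1]*Z,Z],-1)
    P=P@R.from_rotvec(c["orientation"]).as_matrix().T+c["origin"];P[Z==0]=np.nan
    return P
E
python3 - <<'E'
from h import *
T=dict(np.load("top0.npz"));S=dict(np.load("scene0.npz"))
out=[]
for n,c,box in (("top",T,(180,160,350,285)),("scene",S,(180,120,360,245))):
    P=cloud(c);im=c["image"];hsv=cv2.cvtColor(im,cv2.COLOR_RGB2HSV)
    x0,y0,x1,y1=box
    roi=np.zeros(im.shape[:2],bool);roi[y0:y1,x0:x1]=1
    white=roi&(hsv[...,1]<60)&(hsv[...,2]>120)
    brass=roi&(hsv[...,1]>120)&(hsv[...,0]>12)&(hsv[...,0]<30)&(hsv[...,2]>120)
    for side in (0,1):
        sel=lambda m:m&((P[...,1]<0.24) if side else (P[...,1]>=0.24))
        for name,m,zl,zh in (("plate",white,.004,.016),("handle",white,.025,.055),("brass",brass,.02,.16),("brasstop",brass,.105,.13),("brass90",brass,.08,.105),("tail",white,.12,.15)):
            q=P[sel(m)];q=q[(q[:,2]>zl)&(q[:,2]<zh)]
            if len(q)<4: continue
            r=cv2.minAreaRect((q[:,:2]*1000).astype(np.float32))
            print(n,side,name,len(q),"mean",np.round(q.mean(0),4),"z5/95",np.round(np.percentile(q[:,2],[5,95]),3),"rect",np.round(r[0],1),np.round(r[1],1),round(r[2],1))
a=T["image"][165:285,180:350,::-1]
b=S["image"][120:245,180:350,::-1]
cv2.imwrite("pics/crop.png",np.vstack([cv2.resize(a,None,fx=3.4,fy=3.4,interpolation=2)[:300],cv2.resize(b[:88],None,fx=3.4,fy=3.4,interpolation=2)[:299]]))
E
```

```text
top 0 plate 1786 mean [0.5386 0.3514 0.0101] z5/95 [0.008 0.013] rect [541.2 353.7] [ 99.9 100.8] 89.4
top 0 handle 623 mean [0.4644 0.3318 0.0419] z5/95 [0.039 0.044] rect [466.8 345.7] [158.7  56.8] 10.1
top 0 brass 465 mean [0.5392 0.3537 0.1083] z5/95 [0.084 0.119] rect [545.7 356.8] [53.4 42.8] 37.7
top 0 brasstop 335 mean [0.5397 0.3529 0.1169] z5/95 [0.114 0.119] rect [540.8 353.2] [39. 36.] 83.9
top 0 brass90 127 mean [0.5373 0.3558 0.0872] z5/95 [0.083 0.1  ] rect [538.7 360. ] [37.3 55.9] 1.1
top 0 tail 62 mean [0.5399 0.3529 0.1292] z5/95 [0.122 0.134] rect [540.5 353.3] [13.3 12.9] 88.8
top 1 plate 1760 mean [0.5509 0.1673 0.0101] z5/95 [0.007 0.013] rect [558.2 161.1] [100. 100.] 3.1
top 1 handle 4 mean [0.547  0.1724 0.0279] z5/95 [0.025 0.031] rect [544.9 171.5] [12.7  2.6] 19.1
top 1 brass 613 mean [0.5572 0.1631 0.1055] z5/95 [0.102 0.108] rect [558.7 161.7] [49.3 51. ] 45.3
top 1 brasstop 430 mean [0.5582 0.1618 0.1066] z5/95 [0.105 0.109] rect [558.2 161.7] [47.  47.5] 2.2
top 1 brass90 183 mean [0.5549 0.166  0.103 ] z5/95 [0.096 0.105] rect [558.7 161.7] [49.3 51
[... 650 characters left out ...]
[0.539  0.3537 0.1268] z5/95 [0.121 0.132] rect [540.3 352.7] [12.2 12.2] 31.0
scene 1 plate 1091 mean [0.5466 0.1665 0.0099] z5/95 [0.005 0.014] rect [562.2 107. ] [101.9 207.6] 3.5
scene 1 handle 427 mean [0.5973 0.0688 0.0406] z5/95 [0.026 0.054] rect [714.   55.6] [154.1 383.8] 75.8
scene 1 brass 992 mean [0.622  0.1706 0.074 ] z5/95 [0.034 0.106] rect [643.1 135.2] [220.5 107.1] 1.8
scene 1 brasstop 137 mean [0.5545 0.1633 0.106 ] z5/95 [0.105 0.107] rect [555.1 162. ] [48.2 41.3] 52.3
scene 1 brass90 357 mean [0.5502 0.1701 0.0934] z5/95 [0.081 0.104] rect [635.2 133.1] [ 99.2 208.1] 87.9
scene 1 tail 58 mean [0.5567 0.1614 0.1266] z5/95 [0.12  0.132] rect [558.5 160.4] [13.6 10.7] 0.5
```

View pics/crop.png

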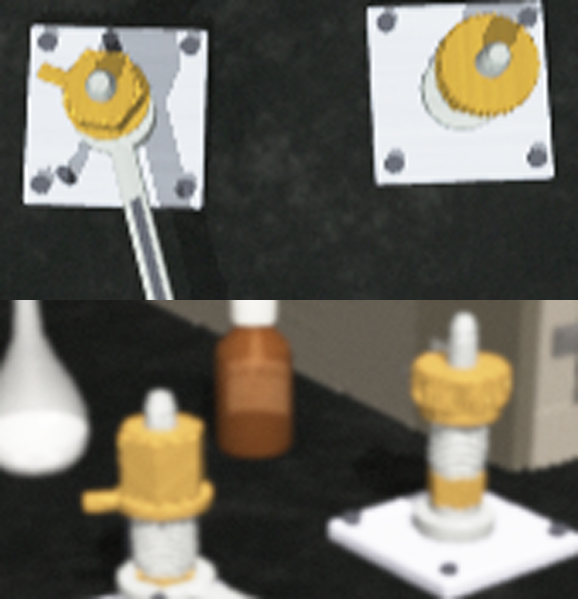

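The crop shows the hex nut with its lug up-left at (45,73), the tall pin at (112,40), the short pin at (68,172) and the handle going down from (120,150). I'll work out the angles and the first move next.

```bash
cat >> h.py <<'E'
def to_tool(s,target):
    M=R.from_rotvec(s["tool_rot"]).as_matrix()
    return M.T@(np.array(target)-s["eef_pos"]), np.degrees(np.arctan2(M[1,1],M[0,1])), M
E
python3 - <<'E'
from h import *
from workcell import robot
T=dict(np.load("top0.npz"));im=T["image"];hsv=cv2.cvtColor(im,cv2.COLOR_RGB2HSV)
P=cloud(T);A=np.array([.5405,.3533])
br=(hsv[...,1]>100)&(hsv[...,0]>10)&(hsv[...,0]<32)
q=P[br&(abs(P[...,2]-.1165)<.004)];q=q[np.hypot(*(q[:,:2]-A).T)<.03]
# hexagon: support width over directions
h=cv2.convexHull(((q[:,:2]-A)*1000).astype(np.float32))[:,0]
w=[];an=np.arange(-30,30)
for a in an:
    w.append(np.mean([np.ptp(h@[np.cos(np.radians(a+k*60)),np.sin(np.radians(a+k*60))]) for k in range(3)]))
w=np.array(w);print("hex normal minwidth",an[np.argsort(w)[:8]],w.min(),w.max())
d=q[:,:2]-A;phi=np.arctan2(d[:,1],d[:,0]);r=np.hypot(*d.T)
# edge-based: 6th harmonic of hull radius
H=np.vstack([np.linspace(h[i],h[(i+1)%len(h)],50) for i in range(len(h))]);H=H-h.mean(0)*0
p=np.arctan2(H[:,1],H[:,0]);rr=np.hypot(*H.T);m=np.array([rr[(p>t)&(p<=t+np.pi/60)].mean() for t in np.arange(-np.pi,np.pi-1e-6,np.pi/60)])
t=np.arange(-np.pi,np.pi-1e-6,np.pi/60)+np.pi/120;c=np.nansum(m*np.exp(-6j*t));print("corner deg",np.degrees(-np.angle(c))/6,"-> normal = corner+-30",m[~np.isnan(m)].min(),np.nanmax(m))
q=P[(abs(P[...,2]-.042)<.006)&(hsv[...,1]<60)&(hsv[...,2]>90)];d=q[:,:2]-A;r=np.hypot(*d.T);k=(r>.055)&(r<.17);d=d[k]
u=np.linalg.svd(d-d.mean(0))[2][0];print("handle dir",np.degrees(np.arctan2(d.mean(0)[1],d.mean(0)[0]))%360,np.degrees(np.arctan2(u[1],u[0]))%180,d.mean(0),np.hypot(*d.T).max())
q=P[br&(abs(P[...,2]-.085)<.006)];d=q[:,:2]-A;r=np.hypot(*d.T);k=(r>.026)&(r<.06);print("lug",np.degrees(np.arctan2(*d[k].mean(0)[::-1])),r[k].max())
s=robot.state();print(np.round(to_tool(s,[.5405,.3533,.404])[0],4),to_tool(s,[0,0,0])[1])
E
```

```text
hex normal minwidth [ -7  -8  -6  -9  -5 -10  -4 -11] 35.82359823046589 39.84596493717249
corner deg 22.857733381919264 -> normal = corner+-30 17.66481 20.471064
handle dir 193.47715422262684 21.931501265961913 [-0.0798006  -0.01912478] 0.16874056729915263
lug 67.29439578736968 0.037194579779023185
[ 0.6218 -0.7241  0.001 ] -72.47721866614086
```

>>> {"op": "apply_moves", "data": {
  "commands": [
    {"dp":[0.031,-0.036,0],"dr":[0,0,0],"jaw":1},
    {"dp":[0.031,-0.036,0],"dr":[0,0,0],"jaw":1},
    {"dp":[0.031,-0.036,0],"dr":[0,0,0],"jaw":1},
    {"dp":[0.031,-0.036,0],"dr":[0,0,0],"jaw":1},
    {"dp":[0.031,-0.036,0],"dr":[0,0,0],"jaw":1},
    {"dp":[0.031,-0.036,0],"dr":[0,0,0],"jaw":1},
    {"dp":[0.031,-0.036,0],"dr":[0,0,0],"jaw":1},
    {"dp":[0.031,-0.036,0],"dr":[0,0,0],"jaw":1},
    {"dp":[0.031,-0.036,0],"dr":[0,0,0],"jaw":1},
    {"dp":[0.031,-0.036,0],"dr":[0,0,0],"jaw":1},
    {"dp":[0.031,-0.036,0],"dr":[0,0,0],"jaw":1},
    {"dp":[0.031,-0.036,0],"dr":[0,0,0],"jaw":1}
  ]
}}

```text
t: 1.6
eef_pos: [0.3905, 0.0011, 0.4047]
tool_rot: [3.105, 0.479, 0.0]
ft_force: [0.3, -1.5, -0.7]
width: 0.0854
grasp_force: 0.0
```

>>> {"op": "apply_moves", "data": {
  "commands": [
    {"dp":[0.031,-0.036,0],"dr":[0,0,0],"jaw":1},
    {"dp":[0.031,-0.036,0],"dr":[0,0,0],"jaw":1},
    {"dp":[0.031,-0.036,0],"dr":[0,0,0],"jaw":1},
    {"dp":[0.031,-0.036,0],"dr":[0,0,0],"jaw":1},
    {"dp":[0.031,-0.036,0],"dr":[0,0,0],"jaw":1},
    {"dp":[0.031,-0.036,0],"dr":[0,0,0],"jaw":1},
    {"dp":[0.031,-0.036,0],"dr":[0,0,0],"jaw":1},
    {"dp":[0.031,-0.036,0],"dr":[0,0,0],"jaw":1}
  ]
}}

```text
t: 2.6
eef_pos: [0.5405, 0.3503, 0.4042]
tool_rot: [3.105, 0.478, -0.001]
ft_force: [-0.6, -0.9, -0.9]
width: 0.0853
grasp_force: 0.0
```

>>> {"op": "apply_moves", "data": {
  "commands": [
    {"dp":[0,0,0],"dr":[0,0,-9.3],"jaw":1},
    {"dp":[0,0,0],"dr":[0,0,-9.3],"jaw":1},
    {"dp":[0,0,0],"dr":[0,0,-9.3],"jaw":1},
    {"dp":[0,0,0],"dr":[0,0,-9.3],"jaw":1},
    {"dp":[0,0,0],"dr":[0,0,-9.3],"jaw":1},
    {"dp":[0,0,0],"dr":[0,0,-9.3],"jaw":1},
    {"dp":[0,0,0],"dr":[0,0,-9.3],"jaw":1},
    {"dp":[0,0,0],"dr":[0,0,0],"jaw":1}
  ]
}}

```text
t: 3.6
eef_pos: [0.5401, 0.3488, 0.4043]
tool_rot: [-2.361, -2.073, 0.001]
ft_force: [0.8, 0.3, -0.2]
width: 0.0853
grasp_force: 0.0
```

```bash
python3 - <<'E'
from h import *
from workcell import robot
s=robot.state();print(s["t"],np.round(s["q"],3),s["eef_pos"],np.round(to_tool(s,[.5405,.3533,.262])[0],4),to_tool(s,[0,0,0])[1:])
E
```

```text
3.6 [0.516 0.511 1.228 0.    1.403 0.646] [0.54007292 0.34877136 0.40429222] [ 4.600e-03 -1.000e-04  1.423e-01] (np.float64(-7.437368126292032), array([[ 1.29442057e-01,  9.91586768e-01, -6.59549031e-04],
       [ 9.91586891e-01, -1.29442310e-01, -3.55784866e-04],
       [-4.38165115e-04, -6.07946647e-04, -9.99999719e-01]]))
```

>>> {"op": "apply_moves", "data": {
  "commands": [
    {"dp":[0.0046,0,0.04],"dr":[0,0,0],"jaw":1},
    {"dp":[0,0,0.04],"dr":[0,0,0],"jaw":1},
    {"dp":[0,0,0.04],"dr":[0,0,0],"jaw":1},
    {"dp":[0,0,0.022],"dr":[0,0,0],"jaw":1},
    {"dp":[0,0,0],"dr":[0,0,0],"jaw":-1},
    {"dp":[0,0,0],"dr":[0,0,0],"jaw":-1},
    {"dp":[0,0,0],"dr":[0,0,0],"jaw":-1},
    {"dp":[0,0,0],"dr":[0,0,0],"jaw":-1},
    {"dp":[0,0,0],"dr":[0,0,0],"jaw":-1},
    {"dp":[0,0,0],"dr":[0,0,0],"jaw":-1},
    {"dp":[0,0,0],"dr":[0,0,0],"jaw":-1},
    {"dp":[0,0,0],"dr":[0,0,0],"jaw":-1}
  ]
}}

```text
t: 5.1
eef_pos: [0.5417, 0.3531, 0.2648]
tool_rot: [2.36, 2.071, 0.008]
ft_force: [11.3, 0.2, 1.5]
width: 0.0351
grasp_force: 63.8
```

>>> {"op": "apply_moves", "data": {
  "commands": [
    {"dp":[0,0.001,0],"dr":[0,0,5],"jaw":-1},
    {"dp":[0,0,0],"dr":[0,0,8],"jaw":-1},
    {"dp":[0,0,0],"dr":[0,0,8],"jaw":-1},
    {"dp":[0,0,0],"dr":[0,0,8],"jaw":-1},
    {"dp":[0,0,0],"dr":[0,0,8],"jaw":-1},
    {"dp":[0,0,0],"dr":[0,0,8],"jaw":-1},
    {"dp":[0,0,0],"dr":[0,0,0],"jaw":-1}
  ]
}}

```text
t: 5.98
eef_pos: [0.5421, 0.3532, 0.2648]
tool_rot: [-2.974, -1.01, -0.006]
ft_force: [2.5, -1.3, 6.3]
width: 0.0349
grasp_force: 64.3
```

```bash
python3 - <<'E'
from h import *
from workcell import robot
s=robot.state();print(np.round(s["q"],3),np.round(s["wrist_torque"],2),s["ft_force"],to_tool(s,[0,0,0])[1])
E
```

```text
[ 0.521  0.647  1.353 -0.     1.138  1.437] [-0.19 -0.26 -0.19] [ 2.53772661 -1.2944923   6.31678923] -52.481283898127906
```

>>> {"op": "apply_moves", "data": {
  "commands": [
    {"dp":[0,0,0],"dr":[0,0,3],"jaw":-1},
    {"dp":[0,0,0],"dr":[0,0,3],"jaw":-1},
    {"dp":[0,0,0],"dr":[0,0,3],"jaw":-1},
    {"dp":[0,0,0],"dr":[0,0,0],"jaw":-1}
  ]
}}

```text
t: 6.48
eef_pos: [0.5421, 0.3532, 0.2648]
tool_rot: [-3.043, -0.778, -0.006]
ft_force: [2.4, -2.5, 6.0]
width: 0.0349
grasp_force: 64.4
```

```bash
python3 - <<'E'
from h import *
from workcell import robot
s=robot.state();print(np.round(s["q"],3),np.round(s["wrist_torque"],2),s["ft_force"],to_tool(s,[0,0,0])[1])
E
```

```text
[ 5.210e-01  6.470e-01  1.353e+00 -1.000e-03  1.138e+00  1.592e+00] [-0.22 -0.3   0.45] [ 2.37753972 -2.54221623  5.95980909] -61.33226635319021
```

>>> {"op": "apply_moves", "data": {
  "commands": [
    {"dp":[0,0,0],"dr":[0,0,2],"jaw":-1},
    {"dp":[0,0,0],"dr":[0,0,2],"jaw":-1},
    {"dp":[0,0,0],"dr":[0,0,0],"jaw":-1}
  ]
}}

```text
t: 6.85
eef_pos: [0.5424, 0.3535, 0.2649]
tool_rot: [3.068, 0.677, 0.01]
ft_force: [8.8, 0.5, 4.4]
width: 0.0346
grasp_force: 87.7
```

```bash
python3 - <<'E'
from h import *
from workcell import robot
s=robot.state();print(np.round(s["q"],3),np.round(s["wrist_torque"],2),s["ft_force"],to_tool(s,[0,0,0])[1])
E
```

```text
[ 0.521  0.648  1.352 -0.002  1.136  1.659] [ 0.23 -1.48  3.14] [8.7895925  0.53486746 4.38144682] -65.11282330749674
```

>>> {"op": "apply_moves", "data": {
  "commands": [
    {"dp":[0,0,0],"dr":[0,0,0],"jaw":1},
    {"dp":[0,0,0],"dr":[0,0,0],"jaw":1},
    {"dp":[0,0,0],"dr":[0,0,0],"jaw":1},
    {"dp":[0,0,0],"dr":[0,0,0],"jaw":1},
    {"dp":[0,0,-0.05],"dr":[0,0,0],"jaw":-1},
    {"dp":[-0.03,0.03,-0.04],"dr":[0,0,0],"jaw":-1},
    {"dp":[-0.04,0.04,0],"dr":[0,0,0],"jaw":-1},
    {"dp":[-0.04,0.04,0],"dr":[0,0,0],"jaw":-1},
    {"dp":[-0.04,0.04,0],"dr":[0,0,0],"jaw":-1},
    {"dp":[0,0,0],"dr":[0,0,0],"jaw":-1}
  ]
}}

```text
t: 8.1
eef_pos: [0.467, 0.1521, 0.3531]
tool_rot: [3.07, 0.665, 0.0]
ft_force: [-0.1, 0.5, 0.1]
width: -0.0002
grasp_force: 0.0
```

```bash
python3 - <<'E'
from h import *
from workcell import robot
s=robot.state();print(s["t"],np.round(s["q"],3),s["eef_pos"],s["width"],np.round(s["ft_force"],1))
T=robot.camera("top");S=robot.camera("scene")
a=T["image"][165:285,180:350,::-1];b=S["image"][120:245,180:350,::-1]
cv2.imwrite("pics/crop2.png",np.vstack([cv2.resize(a,None,fx=3.4,fy=3.4,interpolation=2)[:300],cv2.resize(b[:88],None,fx=3.4,fy=3.4,interpolation=2)[:299]]))
im=T["image"];hsv=cv2.cvtColor(im,cv2.COLOR_RGB2HSV);P=cloud(T);A=np.array([.5405,.3533])
br=(hsv[...,1]>100)&(hsv[...,0]>10)&(hsv[...,0]<32)
q=P[br&(abs(P[...,2]-.1165)<.004)];q=q[np.hypot(*(q[:,:2]-A).T)<.03]
h=cv2.convexHull(((q[:,:2]-A)*1000).astype(np.float32))[:,0];an=np.arange(-30,30)
w=[np.mean([np.ptp(h@[np.cos(np.radians(a+k*60)),np.sin(np.radians(a+k*60))]) for k in range(3)]) for a in an]
print(len(q),an[np.argsort(w)[:6]])
q=P[br&(abs(P[...,2]-.085)<.006)];d=q[:,:2]-A;r=np.hypot(*d.T);k=(r>.026)&(r<.06);print("lug",np.degrees(np.arctan2(*d[k].mean(0)[::-1])))
u=np.array([np.cos(np.radians(193.5)),np.sin(np.radians(193.5))]);n=np.array([u[1],-u[0]])
print("point 105mm out",A+u*.105, "cw pushing dir",n)
E
```

```text
8.1 [ 0.24   0.22   1.747 -0.     1.174  1.384] [0.46695999 0.15205774 0.35312746] -0.00018136354735521888 [-0.1  0.5  0.1]
327 [ 0 -1  1 -2  2 -3]
lug 15.040841278709044
point 105mm out [0.43840116 0.32878824] cw pushing dir [-0.23344536  0.97236992]
```

View pics/crop2.png

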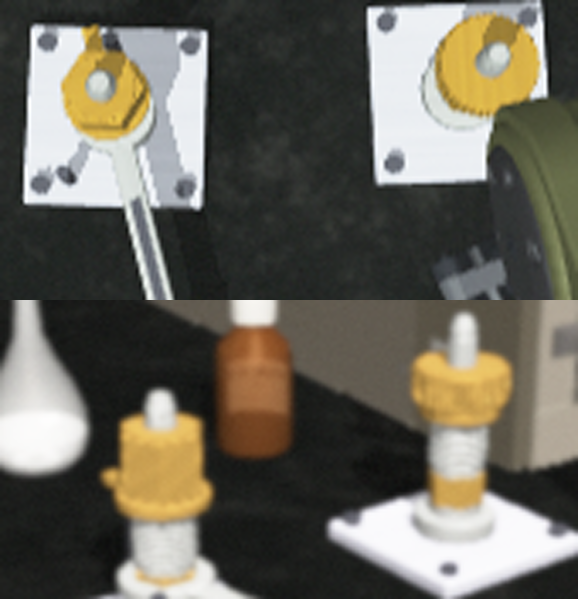

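The lug now sits at the tall pin (about (100,38)) and the nut has turned about 53°, so it is home. The round nut looks unchanged. Next is the spanner, with the jaws shut and pushing from the right.

>>> {"op": "apply_moves", "data": {
  "commands": [
    {"dp":[0,0,0],"dr":[0,0,-9.4],"jaw":-1},
    {"dp":[0,0,0],"dr":[0,0,-9.4],"jaw":-1},
    {"dp":[0,0,0],"dr":[0,0,-9.4],"jaw":-1},
    {"dp":[0,0,0],"dr":[0,0,-9.4],"jaw":-1},
    {"dp":[0,0,0],"dr":[0,0,-9.4],"jaw":-1},
    {"dp":[0,0,0],"dr":[0,0,-9.4],"jaw":-1},
    {"dp":[0,0,0],"dr":[0,0,-9.4],"jaw":-1},
    {"dp":[0.044,-0.008,0],"dr":[0,0,0],"jaw":-1},
    {"dp":[0.044,-0.008,0],"dr":[0,0,0],"jaw":-1},
    {"dp":[0.044,-0.008,0],"dr":[0,0,0],"jaw":-1},
    {"dp":[0,0,0],"dr":[0,0,0],"jaw":-1}
  ]
}}

```text
t: 9.57
eef_pos: [0.4421, 0.2895, 0.3523]
tool_rot: [-2.208, -2.234, 0.0]
ft_force: [-0.0, -0.8, -0.2]
width: 0.0001
grasp_force: 0.0
```

```bash
python3 - <<'E'
from h import *
from workcell import robot
s=robot.state();print(s["t"],np.round(s["q"],3),s["eef_pos"],np.round(to_tool(s,[.4422,.2845,.198])[0],4),to_tool(s,[0,0,0])[1])
E
```

```text
9.575 [0.51  0.302 1.646 0.    1.195 0.498] [0.44205804 0.28946364 0.35227347] [-5.000e-03  1.000e-04  1.543e-01] 0.677607444600777
```

>>> {"op": "apply_moves", "data": {
  "commands": [
    {"dp":[-0.005,0,0.05],"dr":[0,0,0],"jaw":-1},
    {"dp":[0,0,0.05],"dr":[0,0,0],"jaw":-1},
    {"dp":[0,0,0.054],"dr":[0,0,0],"jaw":-1},
    {"dp":[0,0,0],"dr":[0,0,0],"jaw":-1},
    {"dp":[0.009,-0.005,0],"dr":[0,0,0],"jaw":-1},
    {"dp":[0.009,-0.0055,0],"dr":[0,0,0],"jaw":-1},
    {"dp":[0.01,-0.0035,0],"dr":[0,0,0],"jaw":-1},
    {"dp":[0.01,-0.0035,0],"dr":[0,0,0],"jaw":-1},
    {"dp":[0.01,-0.002,0],"dr":[0,0,0],"jaw":-1},
    {"dp":[0.01,-0.0015,0],"dr":[0,0,0],"jaw":-1},
    {"dp":[0.01,-0.0005,0],"dr":[0,0,0],"jaw":-1},
    {"dp":[0,0,0],"dr":[0,0,0],"jaw":-1}
  ]
}}

```text
t: 11.08
eef_pos: [0.4206, 0.3497, 0.1985]
tool_rot: [-2.212, -2.23, 0.0]
ft_force: [0.5, -0.5, 0.6]
width: -0.0001
grasp_force: 0.0
```

>>> {"op": "apply_moves", "data": {
  "commands": [
    {"dp":[0.004,0,0],"dr":[0,0,0],"jaw":-1},
    {"dp":[0,0,0],"dr":[0,0,0],"jaw":-1}
  ]
}}

```text
t: 11.32
eef_pos: [0.4207, 0.353, 0.1985]
tool_rot: [-2.213, -2.229, 0.001]
ft_force: [0.1, -0.0, -1.0]
width: -0.0001
grasp_force: 0.2
```

```bash
python3 - <<'E'
from h import *
from workcell import robot
s=robot.state();p=s["eef_pos"]-[.5405,.3533,0];print(s["t"],s["eef_pos"],s["ft_force"],np.hypot(*p[:2]),np.degrees(np.arctan2(p[1],p[0]))%360)
T=robot.camera("top");a=T["image"][165:285,180:350,::-1]
cv2.imwrite("pics/crop3.png",cv2.resize(a,None,fx=4,fy=4,interpolation=2))
E
```

```text
11.325 [0.42074188 0.35303803 0.19850248] [ 0.10307084 -0.01864033 -0.97307673] 0.11975840170751631 180.12533507034615
```

View pics/crop3.png

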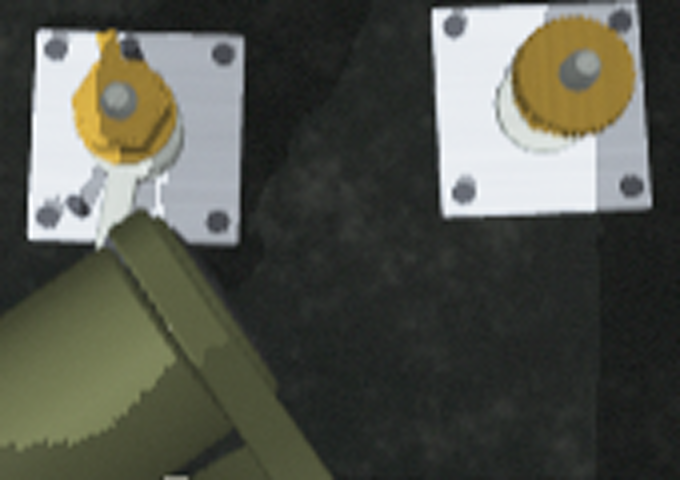

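The handle has swung to about (115,195) and points at the short pin near (80,205), which it hasn't reached yet. I'll keep pushing gently.

>>> {"op": "apply_moves", "data": {
  "commands": [
    {"dp":[0.005,0.0002,0],"dr":[0,0,0],"jaw":-1},
    {"dp":[0.005,0.0005,0],"dr":[0,0,0],"jaw":-1},
    {"dp":[0,0,0],"dr":[0,0,0],"jaw":-1}
  ]
}}

```text
t: 11.75
eef_pos: [0.4214, 0.3634, 0.1987]
tool_rot: [-2.213, -2.23, -0.001]
ft_force: [0.3, 0.1, -0.1]
width: 0.0002
grasp_force: 0.0
```

>>> {"op": "apply_moves", "data": {
  "commands": [
    {"dp":[0.003,0.0005,0],"dr":[0,0,0],"jaw":-1},
    {"dp":[0,0,0],"dr":[0,0,0],"jaw":-1}
  ]
}}

```text
t: 12.0
eef_pos: [0.4219, 0.3662, 0.1987]
tool_rot: [-2.213, -2.23, -0.0]
ft_force: [-0.2, -1.4, -0.4]
width: 0.0
grasp_force: 0.5
```

>>> {"op": "apply_moves", "data": {
  "commands": [
    {"dp":[0.002,0.0005,0],"dr":[0,0,0],"jaw":-1},
    {"dp":[0,0,0],"dr":[0,0,0],"jaw":-1}
  ]
}}

```text
t: 12.25
eef_pos: [0.4224, 0.3681, 0.1987]
tool_rot: [-2.213, -2.23, 0.0]
ft_force: [0.4, -1.8, 0.3]
width: -0.0001
grasp_force: 0.9
```

>>> {"op": "apply_moves", "data": {
  "commands": [
    {"dp":[0.002,0.0005,0],"dr":[0,0,0],"jaw":-1},
    {"dp":[0,0,0],"dr":[0,0,0],"jaw":-1}
  ]
}}

```text
t: 12.5
eef_pos: [0.4229, 0.3701, 0.1987]
tool_rot: [-2.213, -2.23, -0.0]
ft_force: [0.2, -1.9, 0.6]
width: 0.0002
grasp_force: 0.9
```

>>> {"op": "apply_moves", "data": {
  "commands": [
    {"dp":[0.002,0.0005,0],"dr":[0,0,0],"jaw":-1},
    {"dp":[0,0,0],"dr":[0,0,0],"jaw":-1}
  ]
}}

```text
t: 12.75
eef_pos: [0.4234, 0.3722, 0.1987]
tool_rot: [-2.213, -2.23, -0.0]
ft_force: [-0.3, -2.0, -0.3]
width: 0.0002
grasp_force: 0.9
```

>>> {"op": "apply_moves", "data": {
  "commands": [
    {"dp":[0.001,0,0],"dr":[0,0,0],"jaw":-1},
    {"dp":[0,0,0],"dr":[0,0,0],"jaw":-1}
  ]
}}

```text
t: 13.0
eef_pos: [0.4234, 0.3731, 0.1987]
tool_rot: [2.213, 2.229, 0.0]
ft_force: [1.1, -2.4, 0.5]
width: 0.0001
grasp_force: 1.1
```

>>> {"op": "apply_moves", "data": {
  "commands": [
    {"dp":[0.002,0.0005,0],"dr":[0,0,0],"jaw":-1},
    {"dp":[0,0,0],"dr":[0,0,0],"jaw":-1}
  ]
}}

```text
t: 13.25
eef_pos: [0.424, 0.3749, 0.1986]
tool_rot: [2.213, 2.229, -0.001]
ft_force: [0.2, -7.1, 1.5]
width: -0.0002
grasp_force: 3.0
```

>>> {"op": "apply_moves", "data": {
  "commands": [
    {"dp":[0.0015,0.0003,0],"dr":[0,0,0],"jaw":-1},
    {"dp":[0,0,0],"dr":[0,0,0],"jaw":-1}
  ]
}}

```text
t: 13.5
eef_pos: [0.4243, 0.3757, 0.1985]
tool_rot: [2.213, 2.229, -0.005]
ft_force: [0.4, -16.2, 5.4]
width: -0.0002
grasp_force: 7.4
```

```bash
python3 - <<'E'
from h import *
from workcell import robot
s=robot.state();print(s["ft_force"])
T=robot.camera("top");S=robot.camera("scene")
a=T["image"][165:245,180:260,::-1];b=S["image"][170:250,180:320,::-1]
cv2.imwrite("pics/crop4.png",np.hstack([cv2.resize(a,(320,320),interpolation=2),cv2.resize(b,(480,320),interpolation=2)]))
E
```

```text
[  0.35368471 -16.17590232   5.35230917]
```

View pics/crop4.png

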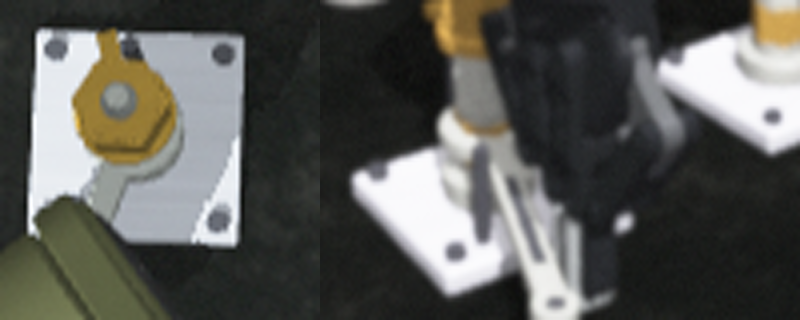

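The force has risen to 16 N against the short pin (about (480,190) in the right half), and the handle is touching it, so the spanner is home. I'll back off and go up.

>>> {"op": "apply_moves", "data": {
  "commands": [
    {"dp":[-0.015,-0.002,0],"dr":[0,0,0],"jaw":-1},
    {"dp":[-0.025,-0.004,0],"dr":[0,0,0],"jaw":-1},
    {"dp":[0,0,-0.05],"dr":[0,0,0],"jaw":-1},
    {"dp":[0,0,-0.05],"dr":[0,0,0],"jaw":-1},
    {"dp":[-0.03,0,-0.05],"dr":[0,0,0],"jaw":-1},
    {"dp":[-0.05,0,0],"dr":[0,0,0],"jaw":-1},
    {"dp":[-0.05,0,0],"dr":[0,0,0],"jaw":-1},
    {"dp":[-0.05,0,0],"dr":[0,0,0],"jaw":-1},
    {"dp":[-0.05,0,0],"dr":[0,0,0],"jaw":-1},
    {"dp":[0,0,0],"dr":[0,0,0],"jaw":-1}
  ]
}}

```text
t: 14.85
eef_pos: [0.4199, 0.1042, 0.3489]
tool_rot: [2.217, 2.225, 0.001]
ft_force: [0.8, 0.0, -0.3]
width: 0.0001
grasp_force: 0.0
```

```bash
python3 - <<'E'
from h import *
from workcell import robot
s=robot.state();print(s["t"],s["eef_pos"],s["ft_force"])
T=robot.camera("top");A=np.array([.5405,.3533])
hsv=cv2.cvtColor(T["image"],cv2.COLOR_RGB2HSV);P=cloud(T);br=(hsv[...,1]>100)&(hsv[...,0]>10)&(hsv[...,0]<32)
q=P[br&(abs(P[...,2]-.085)<.006)];d=q[:,:2]-A;r=np.hypot(*d.T);k=(r>.026)&(r<.06);print("lug",np.degrees(np.arctan2(*d[k].mean(0)[::-1])))
q=P[(abs(P[...,2]-.042)<.006)&(hsv[...,1]<60)&(hsv[...,2]>90)];d=q[:,:2]-A;r=np.hypot(*d.T);d=d[(r>.07)&(r<.15)];print("handle",np.degrees(np.arctan2(*d.mean(0)[::-1]))%360)
cv2.imwrite("pics/crop5.png",cv2.resize(T["image"][165:285,180:350,::-1],None,fx=4,fy=4,interpolation=2))
E
```

```text
14.85 [0.41986084 0.10418347 0.34886587] [ 0.83039818  0.04929348 -0.26126249]
lug 14.986111207003301
handle 157.75766214748964
```

View pics/crop5.png

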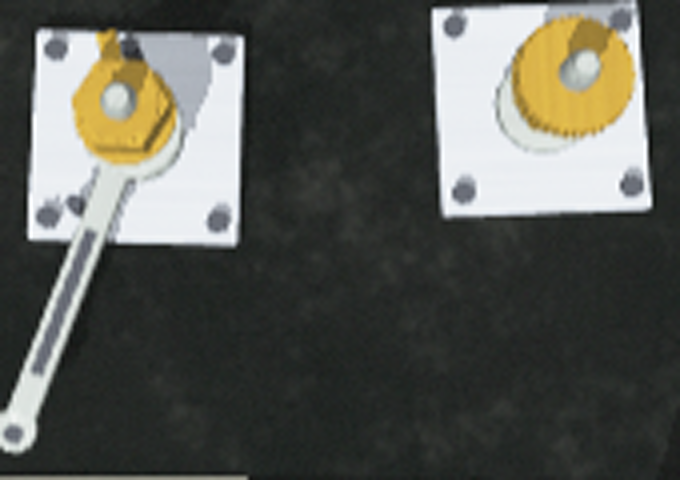

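The handle rests against the short pin at (78,205), the lug is at the tall pin near (115,45), and the round nut is as it was. I'm handing the job in.

```bash
python3 -c "
from workcell import robot
print(robot.hand_in())"
```

```text
the job is handed in; nothing more can be done
None
```

I turned the hexagonal coupling nut clockwise to its stop, then swung the spanner clockwise to its stop, left the round nut untouched, and handed in at about 15 s with the arm clear; the hand-in returned no verdict.

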